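# Balance a centrifuge rotor

### The arm

A 6-joint arm with a two-finger parallel gripper is mounted at the origin on a cart in front of the work surface, level with it; the furniture and walls round the work are solid. World frame = base frame: x ahead of the robot, y to its left, z up, the work surface at z = 0. Lengths are in mm, angles in rad, forces in N, time in s.
With the tool pointing down it reaches from about 250 to 850 mm from the base axis. Payload 12.5 kg.
Tool frame: the origin (TCP) lies on the centre line of the jaws, within the pads' length; the fingertips stand 14 mm ahead of it and the grasp point (between the pads) lies 5 mm behind it; z points along the fingers, y is the line along which they close (so a half turn about z gives the same grasp; the last joint's range is limited). The gripper opens to 93 mm and grips with 3 to 60 N. Pads are 15 mm wide; open, the fingers measure 128 mm over their backs; the gripper's body (75 mm by 188 mm) begins 65 mm behind the grasp point.
Start: joints at [-1.388, 0.351, 1.652, -0, 1.139, -0.085], TCP at [145.556, -530.375, 232.633] pointing down, gripper open.
Joint ranges: [-2.75, 2.75], [-0.79, 2.1], [0.01, 2.65], [-1.57, 4.71], [0.07, 3.14], [-2.87, 2.87]. Speed limits (rad/s): [2.22, 2.22, 2.79, 3.14, 3.14, 3.14].

### API

Orientations are given as a unit quaternion [x, y, z, w].
In Python, from rig import state, snapshot, sign_off, trace gives the robot as it stands.
- The arm moves only by the tool servo_tool, never from a script. Its argument "targets" is a list of rows, each an object with "jaw": the closure in counts, from 0 (fully open) to 255 (shut); "dp": the shift along the tool's x, y, z in cm, a list of three; "spin": the turn about the tool's z in rad. A call has 1 to 12 rows; each row is the pose to reach, as a shift and turn from the pose commanded when the call began, along the tool's axes at that moment; what a row does not reach only later rows make up. A row lasts 1/8 s, in which the tool goes at most 62.5 mm and 10.7 degrees, less where a joint would pass 70% of its speed; a pose out of reach is approached as far as the arm can. A call with a gripper value outside its range is refused whole. The fingers move at their own pace and stop on an object; "newtons" is the grip in N (left out, the last holds). Time passes only in rows, so rows that repeat a pose let the fingers close. It gives the time, the measured TCP pose, the force, the opening and the grip force at its end, in the units of the state.
- state(): the state, without advancing time (a new reading comes with each control period).
- snapshot(name): name is "scene" or "top"; returns a dict with "frame" (400x640x3 uint8, blue, green, red), "fx", "fy", "cx", "cy" (pixels), "view" (4x4, takes a point from world to camera coordinates). Camera axes: x right, y down, z forward; pixel columns grow to the right and rows downward; lengths in mm; the calibration is good to about 2 mm. A picture is of the moment at which its call begins. There is no depth.
- sign_off(): hands the job in; it is judged then, once.
Trained networks look in the newest picture that a camera, given by its name, has taken for a name from the list of things; names that differ only in an ending like _2 or _b are one class to them, and where a whole thing is asked for, a point or a joint stands for the part that bears it (a point fixed in the world has none). Each returns a list of dicts, best first, with "score" (0 to 1); they miss things now and then, are a little off and sometimes report something else, mostly with a low value. They report only what shows in the picture. A call takes as long as a camera call. They do not tell look-alikes from the thing itself.
- trace(thing, camera): "region" (400x640 bool, what is visible of it) and "at" ([column, row] in pixels, amid what is visible of it).
The state is a dict: "clock": time; "joints": joint angles; "joint_vel": joint speeds; "joint_torque": joint torques, N m; "eef_pos": TCP position; "tool_rot": TCP orientation; "ft_force": force on the tool from outside, world axes, zero at the start; "moment": the same for the moment, N m; "grip_width": opening from 0.0 (shut) to 1.0 (fully open); "finger_force": force on a finger pad.
Only numpy, scipy, OpenCV 4.12 (cv2) and the standard library are available. Lean on these libraries where they do the work, as an engineer would, in place of code of your own. Each camera call takes 0.05 s, during which the arm holds its last target. There are 200 camera calls.

### The job

Balance the centrifuge rotor: its six tubes are of three kinds, two alike of each, and at present no tube faces its like. Rearrange them so that each tube stands straight across the hub from the other one of its kind, one tube in each bucket, fully down and let go; the empty rack is there to park a tube meanwhile. Keep the tubes upright, lower them rather than let them fall, and leave the tip box and the dropper bottle where they are.

Things in the scene. Friction and masses are not known exactly. Their poses are not given: they have to be found in the camera images.
- mid_1_center (a point): One of two like white round-bottomed centrifuge tubes: middling, 102 mm long, with a smooth cap as wide as the tube (28 mm) and 22 mm high. Body 28 mm across, bottom a half ball. The point is its centre, 51 mm above its bottom and below its top; z is its axis, toward the cap. Pinch the cap, 39 mm above the point. Stands 50 mm deep in a bucket.
- mid_2_center (a point): One of two like white round-bottomed centrifuge tubes: middling, 102 mm long, with a smooth cap as wide as the tube (28 mm) and 22 mm high. Body 28 mm across, bottom a half ball. The point is its centre, 51 mm above its bottom and below its top; z is its axis, toward the cap. Pinch the cap, 39 mm above the point. Stands 50 mm deep in a bucket.
- short_1_center (a point): One of two like white round-bottomed centrifuge tubes: short, 90 mm long, with a sloping shoulder and a narrow ribbed cap 18 mm across and 22 mm high. Body 28 mm across, bottom a half ball. The point is its centre, 45 mm above its bottom and below its top; z is its axis, toward the cap. Pinch the cap, 33 mm above the point. Stands 50 mm deep in a bucket.
- short_2_center (a point): One of two like white round-bottomed centrifuge tubes: short, 90 mm long, with a sloping shoulder and a narrow ribbed cap 18 mm across and 22 mm high. Body 28 mm across, bottom a half ball. The point is its centre, 45 mm above its bottom and below its top; z is its axis, toward the cap. Pinch the cap, 33 mm above the point. Stands 50 mm deep in a bucket.
- tall_1_center (a point): One of two like white round-bottomed centrifuge tubes: tall, 116 mm long, with a broad ribbed cap 38 mm across and 26 mm high. Body 28 mm across, bottom a half ball. The point is its centre, 58 mm above its bottom and below its top; z is its axis, toward the cap. Pinch the cap, 46 mm above the point. Stands 50 mm deep in a bucket.
- tall_2_center (a point): One of two like white round-bottomed centrifuge tubes: tall, 116 mm long, with a broad ribbed cap 38 mm across and 26 mm high. Body 28 mm across, bottom a half ball. The point is its centre, 58 mm above its bottom and below its top; z is its axis, toward the cap. Pinch the cap, 46 mm above the point. Stands 50 mm deep in a bucket.
- rotor: Swing-out rotor, 205 mm across, on a black stand, fixed. Six steel buckets hang locked upright between its arms, centres 80 mm from the axis, every 60 degrees, the first along the rotor's x. Bucket: 32 mm wide inside, 50 mm deep; its floor, on which a tube rests, is 20 mm and its rim 70 mm above the bench; arms and hub below 73 mm. Origin: on the axis at bench height, z up.
- rack: White open tube rack, 120 x 136 x 60 mm (x, y, z), fixed, empty. Four round holes, 32 mm wide, at x = +-31, y = +-31 mm, through two decks (tops 24 and 56 mm above the bench) to a base plate whose top is 6 mm above the bench: a tube stands 50 mm deep. Origin: its centre at bench height, z up.
- tip_box: Blue box of pipette tips, 88 mm along x, 126 mm along y, 48 mm high, loose; a bystander. The origin is the centre of its underside.
- dropper_bottle_center (a point): Clear glass dropper bottle with a black rubber bulb, 33 mm wide, 95 mm high, loose, standing upright; a bystander. The point is its centre, half-way up.
There are look-alikes about, which are no part of the job. What is shaped like the part that bears mid_1_center but orange is not meant.

How it is judged:
By the outcome, as a careful person would: the job done as asked, in the order asked, and still so for the second after the job is handed in, with the robot touching nothing.
It also fails if it takes over 104 s, if anything falls off the work surface, if the arm or the gripper's body presses on something with over 40 N, if the wrist force passes 120 N, or if a joint passes its speed limit or range.

## Working session

There is one attempt and no reset: what is moved stays moved. The work goes in short steps, Python scripts to look and compute and a tool call to move; the robot and the scene stay as the last step left them, time stands still between calls to the robot, and variables do not carry over. Pictures are saved under pics/ and viewed, at most 14 in all, crops included, and the job is handed in when it is done.

Besides the shell and the picture viewer there is one more tool, called after "Emit:" as a command line: name --argument value ..., lists and objects as JSON in quotes. servo_tool: Moves the arm, as the interface text tells. Its arguments: {"type":"object","properties":{"targets":{"type":"array","items":{"type":"object","properties":{"jaw":{"type":"number"},"dp":{"type":"array","items":{"type":"number"}},"spin":{"type":"number"}}}},"newtons":{"type":"number"}},"required":["targets"]}

```bash
mkdir -p pics; cat > h.py <<'E'
import numpy as np, cv2
from rig import state, snapshot, sign_off, trace
E
python3 - <<'E'
from h import *
for c in("scene","top"):
    s=snapshot(c); cv2.imwrite(f"pics/{c}0.png",s["frame"])
    V=np.array(s["view"]); print(c,s["fx"],s["fy"],s["cx"],s["cy"]); print(V.round(3).tolist())
    for t in ["mid_1_center","short_1_center","tall_1_center","rotor","rack","tip_box","dropper_bottle_center"]:
        print(t,[(round(r["score"],2),np.round(r["at"]).tolist()) for r in trace(t,c)])
s=state();print(s)
E
```

```text
scene 477.7242912855377 477.7242912855377 327.49619536521584 195.59098223790818
[[-0.663, -0.749, 0.013, 375.65], [-0.305, 0.255, -0.918, 243.855], [0.684, -0.612, -0.397, 909.291], [0.0, 0.0, 0.0, 1.0]]
mid_1_center [(0.95, [417.0, 222.0]), (0.68, [319.0, 181.0]), (0.68, [314.0, 272.0]), (0.57, [190.0, 245.0]), (0.37, [312.0, 197.0])]
short_1_center [(0.45, [311.0, 195.0])]
tall_1_center [(0.64, [364.0, 195.0]), (0.64, [241.0, 257.0]), (0.41, [312.0, 197.0])]
rotor [(0.95, [344.0, 214.0])]
rack [(0.8, [397.0, 191.0])]
tip_box [(0.58, [237.0, 255.0])]
dropper_bottle_center [(0.86, [232.0, 208.0])]
top 382.9848732209178 382.9848732209178 325.1464346338838 203.5957133065841
[[0.004, -1.0, -0.027, 46.715], [-0.993, -0.0, -0.121, 558.01], [0.121, 0.027, -0.992, 1130.631], [0.0, 0.0, 0.0, 1.0]]
mid_1_center [(0.85, [228.0, 165.0]), (0.77, [273.0, 262.0]), (0.68, [392.0, 263.0]), (0.49, [346.0, 178.0])]
short_1_center [(0.53, [322.0, 194.0])]
tall_1_center [(0.45, [354.0, 231.0])]
rotor [(0.68, [347.0, 208.0])]
rack [(0.76, [442.0, 210.0])]
tip_box []
dropper_bottle_center [(0.66, [279.0, 148.0])]
{'clock': 0.8, 'joints': array([-1.38763903e+00,  3.50661537e-01,  1.65176164e+00, -8.99242768e-06,
        1.13908171e+00, -8.46225681e-02]), 'joint_vel': array([-0.00032029,  0.00145593, -0.00022331, -0.0029237 ,  0.00026975,
       -0.00333096]), 'joint_torque': array([ 1.91090476e-03, -4.97219968e+01, -2.85478073e+01,  7.00295786e-02,
        2.20059603e-02, -2.45508625e-05]), 'eef_pos': array([ 145.53752874, -530.40531462,  232.66823839]), 'tool_rot': array([ 9.91049873e-01,  1.33492127e-01, -1.91766643e-06,  4.40312781e-05]), 'ft_force': array([0.29190542, 0.00576964, 0.25146899]), 'moment': array([-0.03955464, -0.02663254, -0.01913781]), 'finger_force': 0.0, 'grip_width': 0.9983474698125208}
```

```bash
python3 - <<'E'
import cv2
a=cv2.imread("pics/scene0.png");b=cv2.imread("pics/top0.png")
cv2.imwrite("pics/scene0c.png",cv2.resize(a[120:320,170:470],None,fx=2.6,fy=2.6,interpolation=2))
cv2.imwrite("pics/top0c.png",cv2.resize(b[110:310,215:515],None,fx=2.6,fy=2.6,interpolation=2))
E
```

```text
(no output)
```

View pics/scene0c.png

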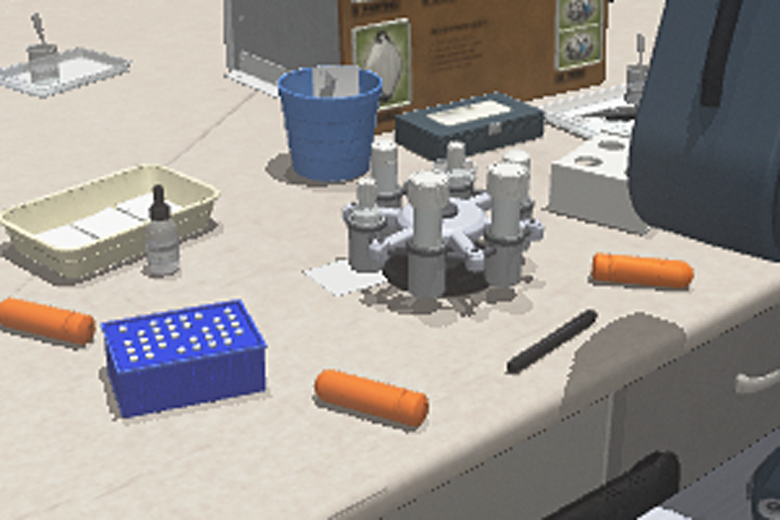

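View pics/top0c.png

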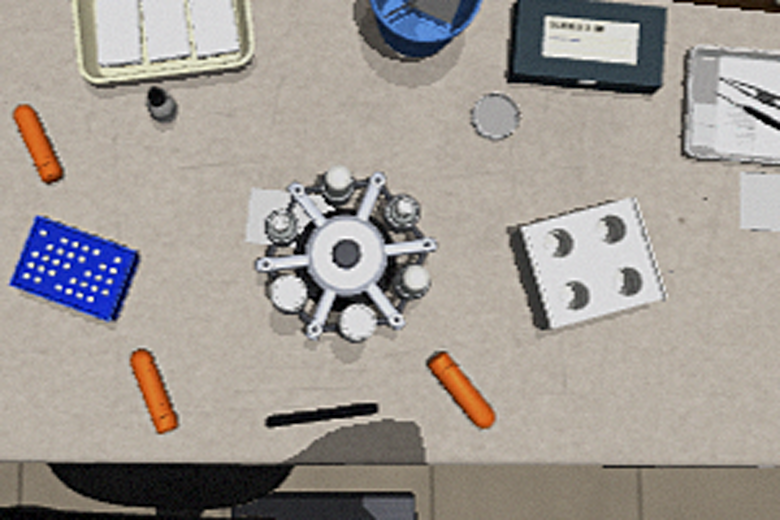

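The top view (crop) shows the rotor hub at about (347,252). Clockwise from the top the tubes are mid (338,181), short (402,208), mid (414,277), tall (357,320), tall (289,292) and short (281,224). The rack is at about (592,263). I'll zoom in to get exact pixel positions.

```bash
python3 - <<'E'
import cv2
a=cv2.imread("pics/scene0.png");b=cv2.imread("pics/top0.png")
def crop(im,x,y,w,h,f,n):
    c=cv2.resize(im[y:y+h,x:x+w],None,fx=f,fy=f,interpolation=2)
    for i in range(0,w,10):
        cv2.line(c,(i*f,0),(i*f,6),(0,0,255),1); cv2.putText(c,str(x+i),(i*f,16),0,.35,(0,0,255),1)
    for i in range(0,h,10):
        cv2.line(c,(0,i*f),(6,i*f),(0,0,255),1); cv2.putText(c,str(y+i),(8,i*f+4),0,.35,(0,0,255),1)
    cv2.imwrite(n,c)
crop(a,295,168,90,70,8,"pics/s1.png"); crop(b,310,168,80,75,8,"pics/t1.png"); crop(b,408,180,70,60,8,"pics/t2.png")
E
```

```text
(no output)
```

View pics/s1.png

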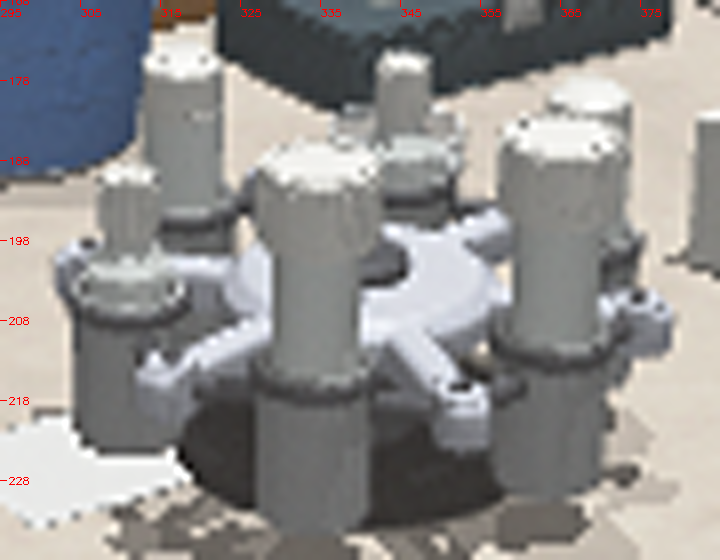

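View pics/t1.png

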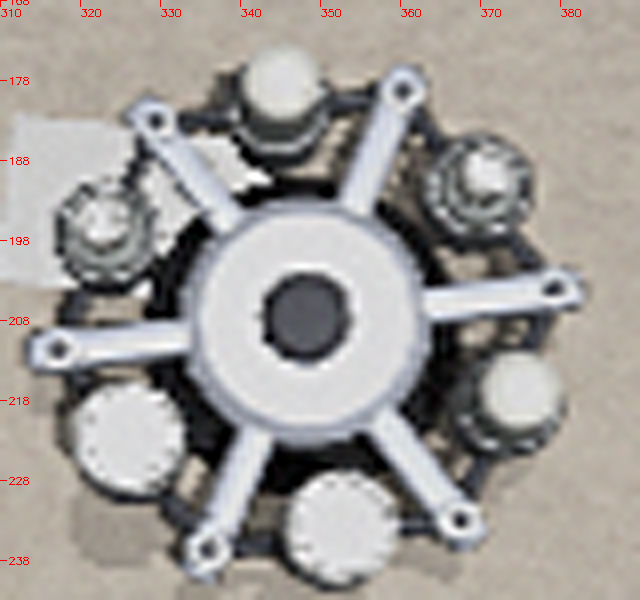

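View pics/t2.png

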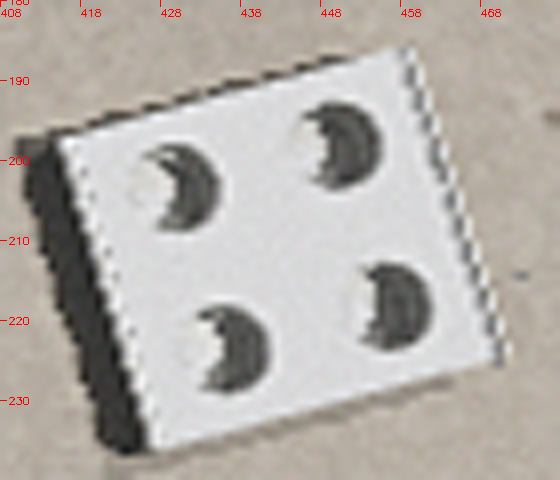

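```bash
cat >> h.py <<'E'
CAM={"scene":(477.724,477.724,327.496,195.591),"top":(382.985,382.985,325.146,203.596)}
import os,pickle
def cams():
    if not os.path.exists("v.pkl"): pickle.dump({c:np.array(snapshot(c)["view"]) for c in CAM},open("v.pkl","wb"))
    return pickle.load(open("v.pkl","rb"))
def P(c):
    f,g,u,v=CAM[c]; return np.array([[f,0,u],[0,g,v],[0,0,1]])@cams()[c][:3]
def proj(c,X):
    q=P(c)@np.append(X,1); return q[:2]/q[2]
def onplane(c,px,z):
    A=P(c); M=np.c_[A[:,0],A[:,1],A[:,2]*z+A[:,3]]; w=np.linalg.solve(M,[*px,1]); return w[:2]/w[2]
def tri(a,b):
    X=cv2.triangulatePoints(P("scene"),P("top"),np.array(a,float),np.array(b,float)).ravel(); return X[:3]/X[3]
E
python3 - <<'E'
from h import *
from scipy.optimize import least_squares
N=["M0","S1","M2","T3","T4","S5"]; Z=[122,110,122,136,136,110]
S=[(318.1,175.5),(345.5,175.75),(368.75,180.1),(365.5,185.1),(335,188.25),(311.1,190)]
T=[(345.25,178.5),(370.9,189.5),(375.1,216.75),(352.75,233.5),(326,222.6),(322.75,195)]
for n,a,b in zip(N,S,T): print(n,tri(a,b).round(1))
def pts(p,off=0): return [(p[0]+80*np.cos(p[2]-k*np.pi/3),p[1]+80*np.sin(p[2]-k*np.pi/3),Z[k]) for k in range(6)]
for name,cs in(("both",(0,1)),("scene",(0,)),("top",(1,))):
    f=lambda p:np.concatenate([proj(("scene","top")[i],X)-(S,T)[i][k] for i in cs for k,X in enumerate(pts(p))])
    x0=onplane("top",(347,208),75)
    r=least_squares(f,[*x0,0.3],x_scale=[10,10,.1]); print(name,r.x.round(3),np.round(r.fun,1))
    if name=="both": print(np.round(pts(r.x),1))
R=[(430,203.4),(450.25,198.25),(436.25,223.6),(456.4,218.25)]
h=np.array([onplane("top",p,56) for p in R]); print(h.round(1),h.mean(0))
print(np.linalg.norm(h[0]-h[1]),np.linalg.norm(h[0]-h[2]), [proj("scene",[*q,56]).round(1).tolist() for q in h])
E
```

```text
M0 [620.2 -11.3 115.7]
S1 [589.8 -84.9 105.9]
M2 [510.9 -95.  114.4]
T3 [462.7 -31.7 131.6]
T4 [493.2  42.8 133.1]
S5 [573.8  52.5 105.2]
both [ 5.40112e+02 -1.98280e+01  1.23000e-01] [-0.1 -2.   0.1 -1.1  0.3 -2.3 -0.1 -1.2  0.1 -0.8  0.1 -1.3 -0.4 -0.2
 -0.3  0.3 -0.2  0.5 -0.5  0.8 -0.6  0.3 -0.4  0.7]
[[619.5 -10.  122. ]
 [588.3 -83.7 110. ]
 [508.9 -93.5 122. ]
 [460.7 -29.6 136. ]
 [491.9  44.  136. ]
 [571.3  53.8 110. ]]
scene [ 5.32953e+02 -1.30060e+01  1.22000e-01] [-0.3 -0.7  0.1  0.1  0.4 -0.9  0.   0.3 -0.1  0.7 -0.2  0.1]
top [ 5.41279e+02 -2.09620e+01  1.23000e-01] [-0.1 -0.6  0.1 -0.1  0.2  0.1 -0.1  0.4 -0.1 -0.1 -0.   0.3]
[[ 556.  -263.6]
 [ 571.4 -323.7]
 [ 496.1 -280.2]
 [ 511.9 -339.5]] [ 533.83661273 -301.75940172]
61.99442652364861 62.12825726906255 [[396.2, 180.8], [405.3, 174.8], [415.5, 185.3], [423.9, 179.0]]
```

```bash
cat >> h.py <<'E'
from scipy.spatial.transform import Rotation as Ro
def dp(target,s=None):
    s=s or state(); return (Ro.from_quat(s["tool_rot"]).inv().apply(np.array(target)-s["eef_pos"])/10).round(2)
E
python3 - <<'E'
from h import *
from scipy.optimize import least_squares
Z=[122,110,122,136,136,110]
S=np.array([(318.1,175.5),(345.5,175.75),(368.75,180.1),(365.5,185.1),(335,188.25),(311.1,190)])-.45
T=np.array([(345.25,178.5),(370.9,189.5),(375.1,216.75),(352.75,233.5),(326,222.6),(322.75,195)])-.45
print([tri(a,b).round(1).tolist() for a,b in zip(S,T)])
pts=lambda p:[(p[0]+80*np.cos(p[2]-k*np.pi/3),p[1]+80*np.sin(p[2]-k*np.pi/3),Z[k]) for k in range(6)]
f=lambda p:np.concatenate([proj(c,X)-Q[k] for c,Q in(("scene",S),("top",T)) for k,X in enumerate(pts(p))])
r=least_squares(f,[540,-20,.12],x_scale=[10,10,.1]); print(r.x.round(3),r.fun.round(1)); print(np.round(pts(r.x),1))
R=np.array([(430,203.4),(450.25,198.25),(436.25,223.6),(456.4,218.25)])-.45
print(np.round([onplane("top",p,56) for p in R],1))
print(dp([*pts(r.x)[2][:2],232]))
E
```

```text
[[621.0, -10.2, 117.0], [590.7, -83.7, 107.3], [511.9, -93.8, 115.7], [463.6, -30.6, 132.9], [494.1, 43.7, 134.3], [574.7, 53.5, 106.4]]
[ 5.41465e+02 -1.90880e+01  1.23000e-01] [-0.2 -1.6 -0.  -0.8  0.1 -2.  -0.2 -0.8 -0.1 -0.4 -0.  -1.  -0.3 -0.3
 -0.1  0.3 -0.   0.5 -0.3  0.8 -0.4  0.3 -0.2  0.7]
[[620.9  -9.2 122. ]
 [589.7 -82.9 110. ]
 [510.3 -92.8 122. ]
 [462.1 -28.9 136. ]
 [493.2  44.7 136. ]
 [572.6  54.6 110. ]]
[[ 557.3 -262.4]
 [ 572.7 -322.4]
 [ 497.4 -278.9]
 [ 513.3 -338.3]]
[ 46.75 -32.55   0.06]
```

Emit:
servo_tool --targets '[{"dp": [46.8, -32.6, 0], "jaw": 100, "spin": 0}, {"dp": [46.8, -32.6, 0], "jaw": 100, "spin": 0}, {"dp": [46.8, -32.6, 0], "jaw": 100, "spin": 0}, {"dp": [46.8, -32.6, 0], "jaw": 100, "spin": 0}, {"dp": [46.8, -32.6, 0], "jaw": 100, "spin": 0}, {"dp": [46.8, -32.6, 0], "jaw": 100, "spin": 0}, {"dp": [46.8, -32.6, 0], "jaw": 100, "spin": 0}, {"dp": [46.8, -32.6, 0], "jaw": 100, "spin": 0}, {"dp": [46.8, -32.6, 0], "jaw": 100, "spin": 0}, {"dp": [46.8, -32.6, 0], "jaw": 100, "spin": 0}, {"dp": [46.8, -32.6, 0], "jaw": 100, "spin": 0}, {"dp": [46.8, -32.6, 0], "jaw": 100, "spin": 0}]' --newtons 20

```text
clock: 2.4
eef_pos: [509.9, -93.3, 232.7]
tool_rot: [0.991, 0.133, -0.0, 0.0]
ft_force: [-0.4, -0.7, -0.1]
grip_width: 0.61
finger_force: 0.0
```

Emit:
servo_tool --targets '[{"dp": [0, 0, 5]}, {"dp": [0, 0, 9.2]}, {"dp": [0, 0, 9.2]}]'

```text
validation failed for argument at $.ta...
```

```bash
cat >> h.py <<'E'
def crop(im,x,y,w,h,f,n):
    c=cv2.resize(im[y:y+h,x:x+w],None,fx=f,fy=f,interpolation=2)
    for i in range(0,w,10):
        cv2.line(c,(i*f,0),(i*f,6),(0,0,255),1); cv2.putText(c,str(x+i),(i*f,16),0,.35,(0,0,255),1)
    for i in range(0,h,10):
        cv2.line(c,(0,i*f),(6,i*f),(0,0,255),1); cv2.putText(c,str(y+i),(8,i*f+4),0,.35,(0,0,255),1)
    cv2.imwrite(n,c)
E
python3 - <<'E'
from h import *
s=state(); print(s["eef_pos"],s["grip_width"]); e=s["eef_pos"]
a=snapshot("scene")["frame"]
crop(a,310,120,100,75,8,"pics/s2.png")
print(proj("scene",e+[0,0,-14]),proj("scene",e))
R=Ro.from_quat(s["tool_rot"]).as_matrix()
for k in(28,-28,45.5,-45.5):print(k,proj("scene",e+R@[0,k,14]))
E
```

```text
[509.92022788 -93.26620909 232.6748467 ] 0.6099488391871697
[370.44156786 142.62818707] [370.70554147 137.36804499]
28 [375.56844617 140.05313891]
-28 [365.13451111 145.29559575]
45.5 [378.68294045 138.48828329]
-45.5 [361.71921361 147.01158781]
```

View pics/s2.png

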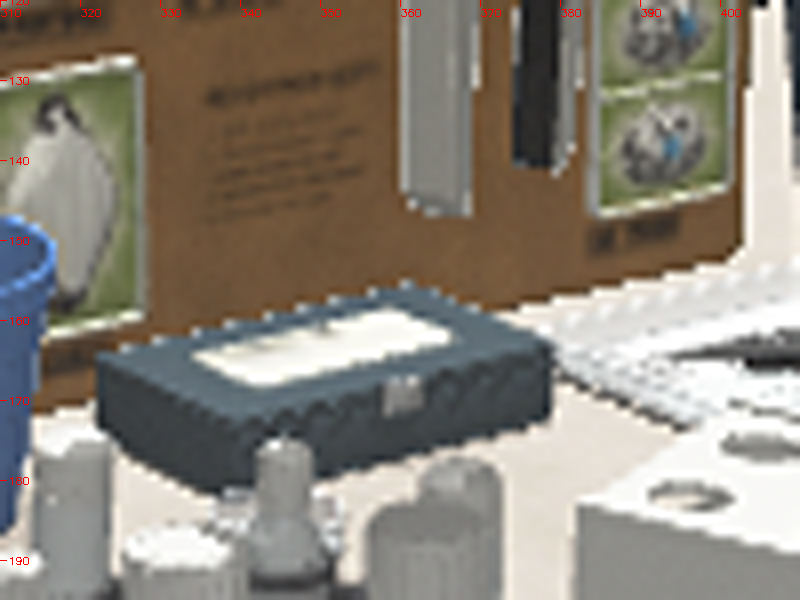

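The picture shows the jaws' fingertips at about (364,146) and (378,140), where the calibration predicts them. The move was refused because every row needs all its fields.

Emit:
servo_tool --targets '[{"dp": [0, 0, 5], "jaw": 100, "spin": 0}, {"dp": [0, 0, 9.2], "jaw": 100, "spin": 0}, {"dp": [0, 0, 9.2], "jaw": 100, "spin": 0}]'

```text
clock: 2.82
eef_pos: [508.8, -92.7, 138.8]
tool_rot: [0.991, 0.133, -0.002, -0.001]
ft_force: [-1.0, 0.0, 0.8]
grip_width: 0.607
finger_force: 0.0
```

```bash
python3 - <<'E'
from h import *
s=state(); print(s["eef_pos"],s["grip_width"]); e=s["eef_pos"]
a=snapshot("scene")["frame"]
crop(a,320,130,100,75,8,"pics/s3.png")
R=Ro.from_quat(s["tool_rot"]).as_matrix()
for k in(0,28,-28,45.5,-45.5):print(k,proj("scene",e+R@[0,k,14]))
E
```

```text
[508.75424387 -92.68000561 138.78782776] 0.6070604734713612
0 [368.90891566 176.89164751]
28 [373.91555292 173.83996212]
-28 [363.72828975 180.04938383]
45.5 [376.96020175 171.98416354]
-45.5 [360.39797077 182.07930636]
```

View pics/s3.png

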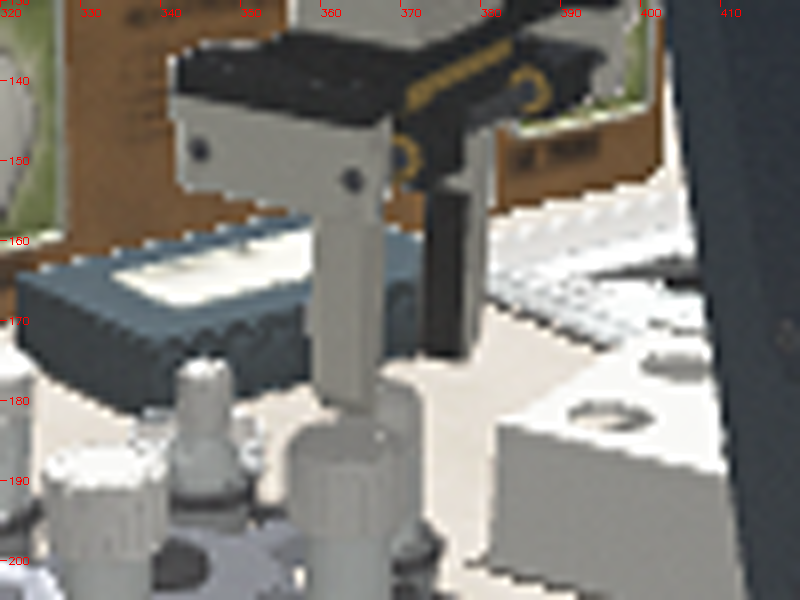

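```bash
python3 - <<'E'
from h import *
from scipy.optimize import least_squares
a=cv2.imread("pics/scene0.png");b=cv2.imread("pics/top0.png")
n=snapshot("scene")["frame"]; cv2.imwrite("pics/scene1.png",n)
d=np.abs(n.astype(int)-a).max(2)[180:240,295:380]; print("diff",(d>25).sum(1)[::6])
p=(541.5,-19.1,.123);Z=[122,110,122,136,136,110];RR=[14,9,14,19,19,9]
for c,im,th in(("scene",a,0),("top",b,0)):
    g=im.min(2).astype(float)
    for k in range(6):
        X=np.array([p[0]+80*np.cos(p[2]-k*np.pi/3),p[1]+80*np.sin(p[2]-k*np.pi/3),Z[k]])
        u=proj(c,X); th0=np.linspace(0,2*np.pi,60)
        E=lambda r:np.array([proj(c,X+[r*np.cos(t),r*np.sin(t),0]) for t in th0])
        I,O=E(RR[k]-1.8),E(RR[k]+2.2); best=[]
        sm=lambda q,o:cv2.remap(g.astype(np.float32),(q[:,0]+o[0]).astype(np.float32),(q[:,1]+o[1]).astype(np.float32),1).mean()
        for ox in np.arange(-3,3.1,.25):
            for oy in np.arange(-3,3.1,.25): best.append((sm(I,(ox,oy))-sm(O,(ox,oy)),ox,oy))
        best.sort(reverse=True); w=np.array(best[:8]); print(c,k,u.round(1),best[0],w[:,1:].mean(0).round(2))
E
```

```text
diff [16 34 13 25 31 14 13  4  8 14]
scene 0 [317.4 173.4] (np.float32(69.29088), np.float64(-0.25), np.float64(1.75)) [-0.22  1.72]
scene 1 [345.  174.5] (np.float32(76.62361), np.float64(0.0), np.float64(1.0)) [-0.09  0.94]
scene 2 [368.4 177.7] (np.float32(31.627014), np.float64(0.0), np.float64(1.75)) [-0.16  1.69]
scene 3 [364.8 183.8] (np.float32(32.15213), np.float64(-0.25), np.float64(0.75)) [-0.12  0.75]
scene 4 [334.5 187.4] (np.float32(31.754593), np.float64(0.0), np.float64(0.75)) [-0.03  0.72]
scene 5 [310.6 188.6] (np.float32(57.23909), np.float64(-0.25), np.float64(0.5)) [-0.12  0.5 ]
top 0 [344.5 177.8] (np.float32(63.320892), np.float64(0.25), np.float64(-0.25)) [ 0.25 -0.12]
top 1 [370.4 189.3] (np.float32(69.07755), np.float64(0.5), np.float64(-0.5)) [ 0.44 -0.56]
top 2 [374.6 216.8] (np.float32(80.1844), np.float64(0.0), np.float64(-0.5)) [ 0.12 -0.5 ]
top 3 [352.  233.8] (np.float32(113.77605), np.float64(0.25), np.float64(-0.5)) [ 0.31 -0.56]
top 4 [325.2 222.4] (np.float32(111.9422), np.float64(0.5), np.float64(-0.25)) [ 0.5  -0.38]
top 5 [322.1 195.3] (np.float32(60.456985), np.float64(0.25), np.float64(-0.5)) [ 0.28 -0.47]
```

The scene picture shows the fingers straddling the right-rear mid tube (cap around (368,179)), in line across the image. I'll descend and grip.

Emit:
servo_tool --targets '[{"dp": [0.04, 0.13, 2], "jaw": 100, "spin": 0}, {"dp": [0.04, 0.13, 3.5], "jaw": 100, "spin": 0}, {"dp": [0.04, 0.13, 3.5], "jaw": 100, "spin": 0}, {"dp": [0.04, 0.13, 3.5], "jaw": 255, "spin": 0}, {"dp": [0.04, 0.13, 3.5], "jaw": 255, "spin": 0}, {"dp": [0.04, 0.13, 3.5], "jaw": 255, "spin": 0}, {"dp": [0.04, 0.13, 3.5], "jaw": 255, "spin": 0}, {"dp": [0.04, 0.13, 3.5], "jaw": 255, "spin": 0}]' --newtons 25

```text
clock: 3.92
eef_pos: [511.5, -93.4, 105.8]
tool_rot: [0.991, 0.134, 0.0, 0.0]
ft_force: [0.0, -1.0, 1.4]
grip_width: 0.297
finger_force: 25.0
```

Emit:
servo_tool --targets '[{"dp": [0, 0, -2], "jaw": 255, "spin": 0}, {"dp": [0, 0, -5], "jaw": 255, "spin": 0}, {"dp": [0, 0, -9], "jaw": 255, "spin": 0}, {"dp": [0, 0, -13], "jaw": 255, "spin": 0}, {"dp": [0, 0, -13.5], "jaw": 255, "spin": 0}, {"dp": [-1.2, 3.5, -13.5], "jaw": 255, "spin": 0}, {"dp": [-2.8, 8, -13.5], "jaw": 255, "spin": 0}, {"dp": [-4.4, 12.5, -13.5], "jaw": 255, "spin": 0}, {"dp": [-5.8, 16.2, -13.5], "jaw": 255, "spin": 0}, {"dp": [-6.23, 17.46, -13.5], "jaw": 255, "spin": 0}, {"dp": [-6.23, 17.46, -13.5], "jaw": 255, "spin": 0}]'

```text
clock: 5.3
eef_pos: [497.2, -278.0, 239.8]
tool_rot: [0.991, 0.133, -0.0, -0.001]
ft_force: [-0.3, -0.3, -0.3]
grip_width: 0.297
finger_force: 25.0
```

```bash
python3 - <<'E'
from h import *
s=state(); print(s["clock"],s["eef_pos"],s["grip_width"],s["finger_force"],s["ft_force"]); e=s["eef_pos"]
a=snapshot("scene")["frame"]
crop(a,365,110,90,75,8,"pics/s4.png")
print("tube bottom",proj("scene",e+[0,0,5-90]),"hole",proj("scene",[497.4,-278.3,56]))
E
```

```text
5.3 [ 497.1996505  -277.9771322   239.75541978] 0.29680597457053615 24.999874885133977 [-0.28981833 -0.31837862 -0.26017947]
tube bottom [417.68875257 153.14274863] hole [414.74906624 185.27226719]
```

View pics/s4.png

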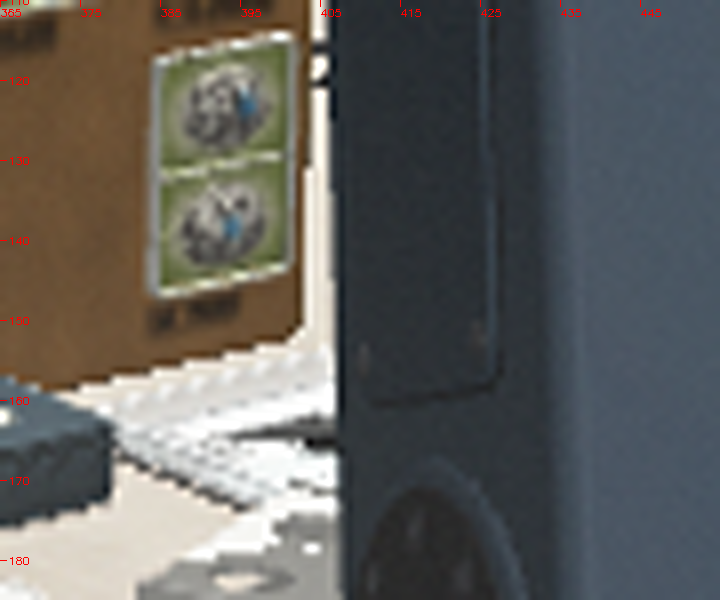

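The picture shows only the arm's forearm (right of column 406), which hides the rack and the held tube. I'll lower by force instead.

Emit:
servo_tool --targets '[{"dp": [0, 0, 4], "jaw": 255, "spin": 0}, {"dp": [0, 0, 8], "jaw": 255, "spin": 0}, {"dp": [0, 0, 9], "jaw": 255, "spin": 0}, {"dp": [0, 0, 10], "jaw": 255, "spin": 0}, {"dp": [0, 0, 10.8], "jaw": 255, "spin": 0}]'

```text
clock: 5.98
eef_pos: [498.1, -278.2, 133.3]
tool_rot: [0.991, 0.134, 0.001, 0.001]
ft_force: [0.1, 0.6, -1.0]
grip_width: 0.296
finger_force: 25.0
```

Emit:
servo_tool --targets '[{"dp": [0, 0, 1], "jaw": 255, "spin": 0}, {"dp": [0, 0, 2], "jaw": 255, "spin": 0}, {"dp": [0, 0, 3], "jaw": 255, "spin": 0}, {"dp": [0, 0, 3.6], "jaw": 255, "spin": 0}, {"dp": [0, 0, 4.0], "jaw": 255, "spin": 0}, {"dp": [0, 0, 4.0], "jaw": 255, "spin": 0}]'

```text
clock: 6.72
eef_pos: [497.1, -278.0, 92.3]
tool_rot: [0.991, 0.134, -0.0, -0.0]
ft_force: [-2.0, 0.1, -2.3]
grip_width: 0.293
finger_force: 25.0
```

Emit:
servo_tool --targets '[{"dp": [0, 0, 0.1], "jaw": 255, "spin": 0}, {"dp": [0, 0, 0.1], "jaw": 255, "spin": 0}]'

```text
clock: 6.98
eef_pos: [497.3, -278.1, 91.8]
tool_rot: [0.991, 0.134, -0.0, -0.0]
ft_force: [-5.3, 1.5, 2.4]
grip_width: 0.295
finger_force: 25.0
```

Emit:
servo_tool --targets '[{"dp": [0, 0, 0.1], "jaw": 180, "spin": 0}, {"dp": [0, 0, 0.1], "jaw": 100, "spin": 0}, {"dp": [0, 0, 0.1], "jaw": 100, "spin": 0}, {"dp": [0, 0, -4], "jaw": 100, "spin": 0}, {"dp": [0, 0, -8], "jaw": 100, "spin": 0}, {"dp": [3.5, -4, -8], "jaw": 100, "spin": 0}, {"dp": [7.5, -8.5, -8], "jaw": 100, "spin": 0}, {"dp": [11.5, -13, -8], "jaw": 100, "spin": 0}, {"dp": [14.15, -16.32, -8], "jaw": 100, "spin": 0}, {"dp": [14.15, -16.32, -8], "jaw": 100, "spin": 0}, {"dp": [14.15, -16.32, -8], "jaw": 100, "spin": 0}]'

```text
clock: 8.35
eef_pos: [590.7, -83.7, 171.6]
tool_rot: [0.991, 0.134, 0.0, 0.0]
ft_force: [-0.1, 0.1, 0.8]
grip_width: 0.607
finger_force: 0.0
```

```bash
python3 - <<'E'
from h import *
s=state(); print(s["clock"],s["eef_pos"],s["grip_width"],dp([590.7,-83.5,101],s))
a=snapshot("scene")["frame"]
crop(a,310,120,100,75,8,"pics/s5.png")
E
```

```text
8.35 [590.66637936 -83.74352859 171.56388318] 0.6069848217914763 [ 0.01 -0.02  7.06]
```

View pics/s5.png

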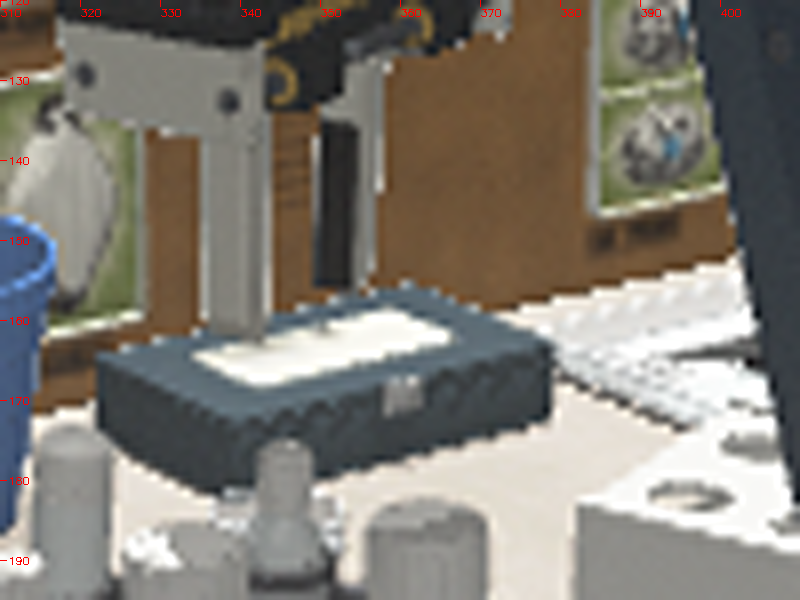

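The jaws (fingers at columns 335–344 and 349–357) are centred over the short tube's cap at (345,178). The mid tube has gone from its bucket. I'll descend and grip.

Emit:
servo_tool --targets '[{"dp": [0, 0, 3], "jaw": 100, "spin": 0}, {"dp": [0, 0, 6], "jaw": 100, "spin": 0}, {"dp": [0, 0, 7.0], "jaw": 100, "spin": 0}, {"dp": [0, 0, 7.0], "jaw": 100, "spin": 0}, {"dp": [0, 0, 7.0], "jaw": 255, "spin": 0}, {"dp": [0, 0, 7.0], "jaw": 255, "spin": 0}, {"dp": [0, 0, 7.0], "jaw": 255, "spin": 0}, {"dp": [0, 0, 7.0], "jaw": 255, "spin": 0}, {"dp": [0, 0, 7.0], "jaw": 255, "spin": 0}, {"dp": [0, 0, 7.0], "jaw": 255, "spin": 0}]'

```text
clock: 9.65
eef_pos: [590.8, -83.4, 101.7]
tool_rot: [0.991, 0.134, 0.0, 0.0]
ft_force: [0.7, 0.3, -0.2]
grip_width: 0.186
finger_force: 25.0
```

Emit:
servo_tool --targets '[{"dp": [0, 0, -2], "jaw": 255, "spin": 0}, {"dp": [0, 0, -5], "jaw": 255, "spin": 0}, {"dp": [0, 0, -8], "jaw": 255, "spin": 0}, {"dp": [0, 0, -8], "jaw": 255, "spin": 0}, {"dp": [-2.5, -0.4, -8], "jaw": 255, "spin": 0}, {"dp": [-6, -0.9, -8], "jaw": 255, "spin": 0}, {"dp": [-7.92, -1.15, -8], "jaw": 255, "spin": 0}, {"dp": [-7.92, -1.15, -8], "jaw": 255, "spin": 0}, {"dp": [-7.92, -1.15, -6.5], "jaw": 255, "spin": 0}, {"dp": [-7.92, -1.15, -5.5], "jaw": 255, "spin": 0}, {"dp": [-7.92, -1.15, -4.5], "jaw": 255, "spin": 0}, {"dp": [-7.92, -1.15, -4], "jaw": 255, "spin": 0}]'

```text
clock: 11.15
eef_pos: [511.2, -93.1, 140.6]
tool_rot: [0.991, 0.134, -0.001, -0.0]
ft_force: [-0.3, -0.5, 0.3]
grip_width: 0.187
finger_force: 25.0
```

Bottom is about 10 mm inside the bucket with no force. I'll lower it fully.

Emit:
servo_tool --targets '[{"dp": [0, 0, 1], "jaw": 255, "spin": 0}, {"dp": [0, 0, 2], "jaw": 255, "spin": 0}, {"dp": [0, 0, 3], "jaw": 255, "spin": 0}, {"dp": [0, 0, 3.6], "jaw": 255, "spin": 0}, {"dp": [0, 0, 3.9], "jaw": 255, "spin": 0}, {"dp": [0, 0, 4.0], "jaw": 255, "spin": 0}, {"dp": [0, 0, 4.0], "jaw": 255, "spin": 0}]'

```text
clock: 12.02
eef_pos: [511.4, -93.2, 101.8]
tool_rot: [0.991, 0.133, 0.0, 0.0]
ft_force: [-0.3, -0.6, 0.2]
grip_width: 0.187
finger_force: 25.0
```

Emit:
servo_tool --targets '[{"dp": [0, 0, 0], "jaw": 180, "spin": 0}, {"dp": [0, 0, 0], "jaw": 100, "spin": 0}, {"dp": [0, 0, 0], "jaw": 100, "spin": 0}, {"dp": [0, 0, -3.5], "jaw": 100, "spin": 0}, {"dp": [0, 0, -7], "jaw": 100, "spin": 0}, {"dp": [0, 0, -7], "jaw": 100, "spin": 0}, {"dp": [-1.5, -3.7, -7], "jaw": 100, "spin": 0}, {"dp": [-2.96, -7.44, -7], "jaw": 100, "spin": 0}, {"dp": [-2.96, -7.44, -7], "jaw": 100, "spin": 0}, {"dp": [-2.96, -7.44, -7], "jaw": 100, "spin": 0}]'

```text
clock: 13.28
eef_pos: [463.4, -29.6, 171.3]
tool_rot: [0.991, 0.134, -0.0, 0.0]
ft_force: [-0.3, -0.5, 0.8]
grip_width: 0.608
finger_force: 0.0
```

```bash
python3 - <<'E'
from h import *
s=state(); print(s["clock"],s["eef_pos"],s["grip_width"],dp([463.1,-29.5,119],s))
a=snapshot("scene")["frame"]
crop(a,310,130,100,75,8,"pics/s6.png")
E
```

```text
13.275 [463.39811809 -29.55081309 171.29885679] 0.608449978338451 [-0.03 -0.01  5.23]
```

View pics/s6.png

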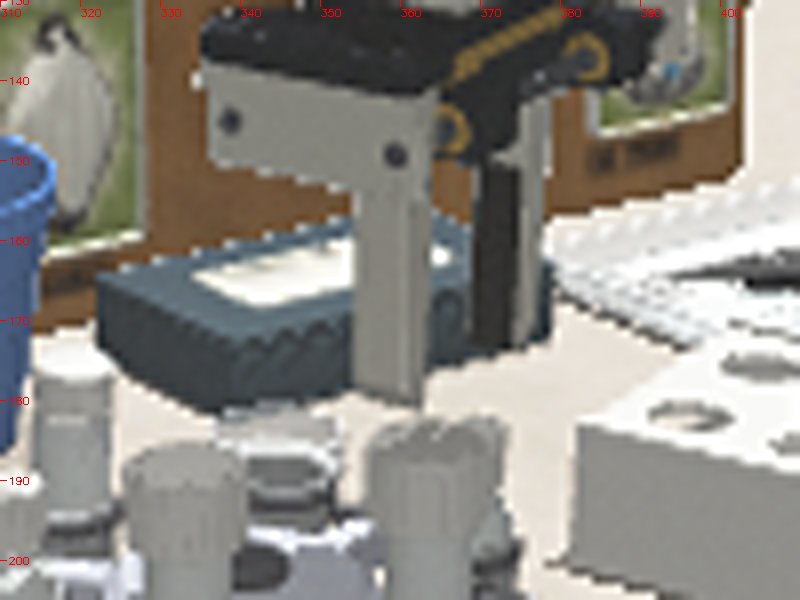

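The jaws are centred over the tall tube's cap at (364,185). The short tube is seated behind it, in bucket 2, and bucket 1 at (346,188) is empty.

Emit:
servo_tool --targets '[{"dp": [0, 0, 2.5], "jaw": 100, "spin": 0}, {"dp": [0, 0, 4.5], "jaw": 100, "spin": 0}, {"dp": [0, 0, 5.2], "jaw": 100, "spin": 0}, {"dp": [0, 0, 5.2], "jaw": 100, "spin": 0}, {"dp": [0, 0, 5.2], "jaw": 255, "spin": 0}, {"dp": [0, 0, 5.2], "jaw": 255, "spin": 0}, {"dp": [0, 0, 5.2], "jaw": 255, "spin": 0}, {"dp": [0, 0, 5.2], "jaw": 255, "spin": 0}]'

```text
clock: 14.32
eef_pos: [463.4, -29.4, 120.0]
tool_rot: [0.991, 0.134, 0.0, 0.0]
ft_force: [0.3, -0.6, 2.0]
grip_width: 0.403
finger_force: 25.0
```

Emit:
servo_tool --targets '[{"dp": [0, 0, -2], "jaw": 255, "spin": 0}, {"dp": [0, 0, -5], "jaw": 255, "spin": 0}, {"dp": [0, 0, -9], "jaw": 255, "spin": 0}, {"dp": [0, 0, -12.5], "jaw": 255, "spin": 0}, {"dp": [0, 0, -12.5], "jaw": 255, "spin": 0}, {"dp": [3.5, 2.8, -12.5], "jaw": 255, "spin": 0}, {"dp": [7.2, 5.7, -12.5], "jaw": 255, "spin": 0}, {"dp": [10.88, 8.58, -12.5], "jaw": 255, "spin": 0}, {"dp": [10.88, 8.58, -12.5], "jaw": 255, "spin": 0}, {"dp": [10.88, 8.58, -12.5], "jaw": 255, "spin": 0}]'

```text
clock: 15.58
eef_pos: [589.8, -82.9, 243.3]
tool_rot: [0.991, 0.134, -0.001, -0.0]
ft_force: [-0.3, 0.1, -0.8]
grip_width: 0.407
finger_force: 25.0
```

Emit:
servo_tool --targets '[{"dp": [0, 0, 3], "jaw": 255, "spin": 0}, {"dp": [0, 0, 6], "jaw": 255, "spin": 0}, {"dp": [0, 0, 7], "jaw": 255, "spin": 0}, {"dp": [0, 0, 8], "jaw": 255, "spin": 0}, {"dp": [0, 0, 8.5], "jaw": 255, "spin": 0}]'

```text
clock: 16.2
eef_pos: [590.8, -83.2, 159.9]
tool_rot: [0.991, 0.134, 0.0, 0.0]
ft_force: [0.1, -0.6, -0.5]
grip_width: 0.404
finger_force: 25.0
```

Emit:
servo_tool --targets '[{"dp": [0, 0, 1], "jaw": 255, "spin": 0}, {"dp": [0, 0, 2], "jaw": 255, "spin": 0}, {"dp": [0, 0, 3], "jaw": 255, "spin": 0}, {"dp": [0, 0, 3.6], "jaw": 255, "spin": 0}, {"dp": [0, 0, 3.9], "jaw": 255, "spin": 0}, {"dp": [0, 0, 4.0], "jaw": 255, "spin": 0}, {"dp": [0, 0, 4.0], "jaw": 255, "spin": 0}]'

```text
clock: 17.08
eef_pos: [590.8, -83.2, 120.0]
tool_rot: [0.991, 0.134, 0.0, 0.0]
ft_force: [-0.8, 0.2, 2.3]
grip_width: 0.403
finger_force: 25.0
```

Emit:
servo_tool --targets '[{"dp": [0, 0, 0], "jaw": 180, "spin": 0}, {"dp": [0, 0, 0], "jaw": 100, "spin": 0}, {"dp": [0, 0, 0], "jaw": 100, "spin": 0}, {"dp": [0, 0, -3], "jaw": 100, "spin": 0}, {"dp": [0, 0, -6], "jaw": 100, "spin": 0}, {"dp": [-3.5, 4, -6], "jaw": 100, "spin": 0}, {"dp": [-7.5, 8.5, -6], "jaw": 100, "spin": 0}, {"dp": [-11.5, 13, -6], "jaw": 100, "spin": 0}, {"dp": [-14.15, 16.32, -6], "jaw": 100, "spin": 0}, {"dp": [-14.15, 16.32, -6], "jaw": 100, "spin": 0}, {"dp": [-14.15, 16.32, -4], "jaw": 100, "spin": 0}, {"dp": [-14.15, 16.32, -4], "jaw": 100, "spin": 0}]'

```text
clock: 18.58
eef_pos: [497.2, -276.8, 158.5]
tool_rot: [0.991, 0.134, -0.001, -0.001]
ft_force: [0.5, 0.1, 0.7]
grip_width: 0.608
finger_force: 0.0
```

Emit:
servo_tool --targets '[{"dp": [0, 0, 3], "jaw": 100, "spin": 0}, {"dp": [0, 0, 6], "jaw": 100, "spin": 0}, {"dp": [0, 0, 6.8], "jaw": 100, "spin": 0}, {"dp": [0, 0, 6.8], "jaw": 100, "spin": 0}, {"dp": [0, 0, 6.8], "jaw": 255, "spin": 0}, {"dp": [0, 0, 6.8], "jaw": 255, "spin": 0}, {"dp": [0, 0, 6.8], "jaw": 255, "spin": 0}, {"dp": [0, 0, 6.8], "jaw": 255, "spin": 0}, {"dp": [0, 0, 6.8], "jaw": 255, "spin": 0}]'

```text
clock: 19.7
eef_pos: [497.5, -278.2, 91.9]
tool_rot: [0.991, 0.133, 0.0, 0.0]
ft_force: [-1.1, -0.5, 2.0]
grip_width: 0.291
finger_force: 25.0
```

Emit:
servo_tool --targets '[{"dp": [0, 0, -2], "jaw": 255, "spin": 0}, {"dp": [0, 0, -5], "jaw": 255, "spin": 0}, {"dp": [0, 0, -9], "jaw": 255, "spin": 0}, {"dp": [0, 0, -13], "jaw": 255, "spin": 0}, {"dp": [0, 0, -14.5], "jaw": 255, "spin": 0}, {"dp": [0, 0, -14.5], "jaw": 255, "spin": 0}, {"dp": [0.6, -4.5, -14.5], "jaw": 255, "spin": 0}, {"dp": [1.3, -10, -14.5], "jaw": 255, "spin": 0}, {"dp": [2.0, -15, -14.5], "jaw": 255, "spin": 0}, {"dp": [2.7, -20, -14.5], "jaw": 255, "spin": 0}, {"dp": [3.28, -24.9, -14.5], "jaw": 255, "spin": 0}, {"dp": [3.28, -24.9, -14.5], "jaw": 255, "spin": 0}]'

```text
clock: 21.2
eef_pos: [462.0, -26.9, 235.0]
tool_rot: [0.991, 0.135, -0.001, -0.001]
ft_force: [-1.2, 0.0, -0.1]
grip_width: 0.294
finger_force: 25.0
```

Emit:
servo_tool --targets '[{"dp": [0, 0, 3], "jaw": 255, "spin": 0}, {"dp": [0, 0, 3], "jaw": 255, "spin": 0}, {"dp": [0, 0, 3], "jaw": 255, "spin": 0}]'

```text
clock: 21.58
eef_pos: [463.3, -29.8, 206.8]
tool_rot: [0.991, 0.133, -0.0, -0.0]
ft_force: [0.8, -0.5, -0.6]
grip_width: 0.295
finger_force: 25.0
```

```bash
python3 - <<'E'
from h import *
s=state(); e=s["eef_pos"]; print(s["clock"],e,s["grip_width"],s["finger_force"])
a=snapshot("scene")["frame"]
crop(a,310,130,100,95,7,"pics/s7.png")
for h in(5+12,5-76,5-90):print(h,proj("scene",e+[0,0,h]))
print("B3 rim",proj("scene",[463.1,-29.5,70]))
E
```

```text
21.575 [463.33601255 -29.82484512 206.75429523] 0.29451389375222553 24.998513164852696
17 [366.28562081 149.92391329]
-71 [364.70354023 183.66705488]
-85 [364.46037173 188.85343363]
B3 rim [363.55728254 207.67882833]
```

View pics/s7.png

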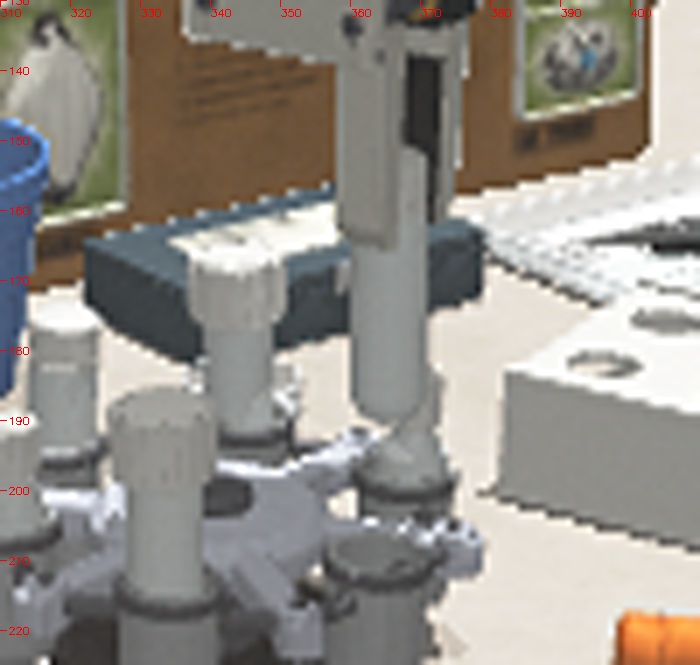

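The tube hangs upright, its bottom at (365,189), above the empty bucket 3 at (364,208). The tall tube stands in bucket 1 and the short one in bucket 2.

Emit:
servo_tool --targets '[{"dp": [0, 0, 3], "jaw": 255, "spin": 0}, {"dp": [0, 0, 4.5], "jaw": 255, "spin": 0}, {"dp": [0, 0, 5.5], "jaw": 255, "spin": 0}, {"dp": [0, 0, 6.5], "jaw": 255, "spin": 0}, {"dp": [0, 0, 6.5], "jaw": 255, "spin": 0}]'

```text
clock: 22.25
eef_pos: [463.1, -29.3, 141.3]
tool_rot: [0.991, 0.134, -0.0, -0.0]
ft_force: [0.4, 0.1, -0.2]
grip_width: 0.294
finger_force: 25.0
```

Emit:
servo_tool --targets '[{"dp": [0, 0, 1], "jaw": 255, "spin": 0}, {"dp": [0, 0, 2], "jaw": 255, "spin": 0}, {"dp": [0, 0, 2.8], "jaw": 255, "spin": 0}, {"dp": [0, 0, 3.3], "jaw": 255, "spin": 0}, {"dp": [0, 0, 3.5], "jaw": 255, "spin": 0}, {"dp": [0, 0, 3.5], "jaw": 255, "spin": 0}]'

```text
clock: 23.0
eef_pos: [463.2, -29.3, 106.6]
tool_rot: [0.991, 0.134, -0.0, 0.0]
ft_force: [-0.5, -0.7, -0.3]
grip_width: 0.296
finger_force: 25.0
```

Down 0.7 mm more, check for contact, then release and retreat.

Emit:
servo_tool --targets '[{"dp": [0, 0, 0.06], "jaw": 255, "spin": 0}, {"dp": [0, 0, 0.08], "jaw": 255, "spin": 0}, {"dp": [0, 0, 0.08], "jaw": 255, "spin": 0}]'

```text
clock: 23.38
eef_pos: [463.3, -29.3, 106.0]
tool_rot: [0.991, 0.134, 0.0, 0.0]
ft_force: [0.8, 0.0, 0.6]
grip_width: 0.296
finger_force: 25.0
```

Emit:
servo_tool --targets '[{"dp": [0, 0, 0.1], "jaw": 180, "spin": 0}, {"dp": [0, 0, 0.1], "jaw": 100, "spin": 0}, {"dp": [0, 0, 0.1], "jaw": 100, "spin": 0}, {"dp": [0, 0, -4], "jaw": 100, "spin": 0}, {"dp": [0, 0, -9], "jaw": 100, "spin": 0}, {"dp": [0, 0, -12], "jaw": 100, "spin": 0}, {"dp": [-5, 5, -12], "jaw": 100, "spin": 0}, {"dp": [-10, 10, -12], "jaw": 100, "spin": 0}, {"dp": [-12, 15, -12], "jaw": 100, "spin": 0}, {"dp": [-14, 20, -12], "jaw": 100, "spin": 0}, {"dp": [-16, 25, -12], "jaw": 100, "spin": 0}, {"dp": [-16, 25, -12], "jaw": 100, "spin": 0}]'

```text
clock: 24.88
eef_pos: [374.3, -315.3, 225.4]
tool_rot: [0.991, 0.132, -0.0, 0.0]
ft_force: [1.0, 0.1, -0.3]
grip_width: 0.606
finger_force: 0.0
```

```bash
python3 - <<'E'
from h import *
s=state(); print(s["clock"],s["eef_pos"])
a=snapshot("scene")["frame"];b=snapshot("top")["frame"]
c=np.hstack([cv2.resize(a[165:240,295:385],None,fx=4.4,fy=4.4,interpolation=2),cv2.resize(b[165:240,305:395],None,fx=4.4,fy=4.4,interpolation=2)])
d=np.hstack([cv2.resize(x[110:310,o:o+300],(396,264)) for x,o in((a,170),(b,215))])
cv2.imwrite("pics/end.png",np.vstack([c,d]))
E
```

```text
24.875 [ 374.27174396 -315.26964547  225.44042341]
```

View pics/end.png

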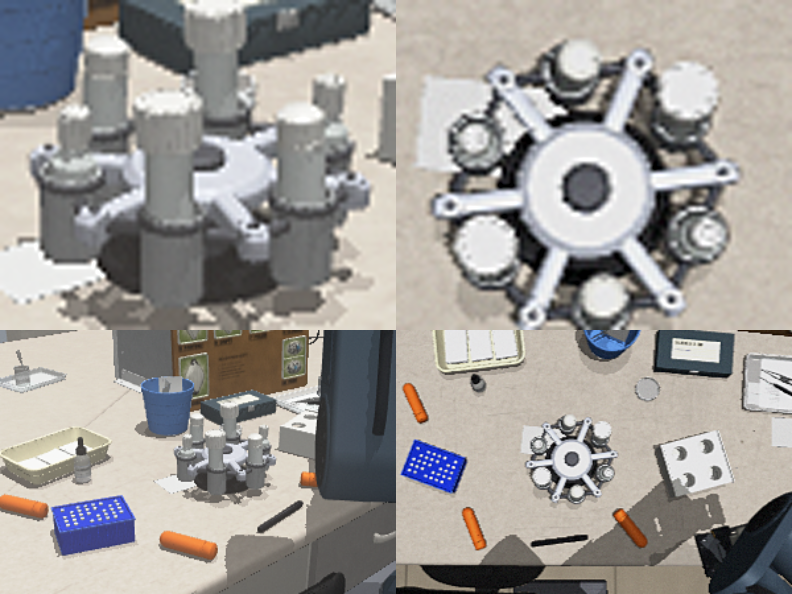

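The final picture shows each tube facing its like in the top view: mid (575,60) and mid (603,300), tall (688,88) and tall (486,243), short (475,143) and short (705,232). All stand upright in their buckets, the rack is empty, and the tip box and dropper bottle haven't moved.

```bash
python3 -c "
from rig import sign_off; print(sign_off())"
```

```text
the job is handed in; nothing more can be done
None
```

The rotor is balanced: each tube stands seated and released straight across from its like, the rack is empty, nothing else was moved, and the job was handed in at about 25 s of the 104 s allowed.

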